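# Clear the page and turn the divider of an open class binder

### The arm

A 7-joint arm with a two-finger parallel gripper is mounted at the origin on the work surface. World frame = base frame: x ahead of the robot, y to its left, z up, the work surface at z = 0. Lengths are in m, angles in rad, forces in N, time in s.
With the tool pointing down it reaches from about 0.4 to 0.85 m from the base axis. Payload 6.9 kg.
Tool frame: the origin (TCP) lies midway between the tips of the shut fingers; the grasp point (between the pads) lies r.grasp_offset behind it (r.grasp_offset is the distance from the TCP to the grasp point, in m); z points along the fingers, y is the line along which they close (so a half turn about z gives the same grasp; the last joint's range is limited). The gripper opens to 85 mm and grips with 20 to 120 N. Pads are 22 mm wide; open, the fingers measure 114 mm over their backs; the gripper's body (76 mm by 85 mm) begins 54 mm behind the grasp point. The pads swing forward as they close: fully open they stand 13 mm farther back than shut.
Start: joints at [-1.109, 0.507, -0.238, 1.5, 0.126, 1.149, -0.155], TCP at [0.218, 0.586, 0.231] pointing down, gripper open.
Joint ranges: [-3.08, 3.08], [-0.24, 2.05], [-1.43, 1.35], [0, 2.5], [-1.52, 4.66], [0.17, 1.96], [-2.89, 2.89]. Speed limits (rad/s): [2.39, 2.39, 3.14, 3.14, 3.14, 3.14, 3.14].

### API

Orientations are given as a unit quaternion [x, y, z, w].
In Python, from cell import status, read_camera, r gives the robot as it stands. The module is installed in compiled form; this text tells all that it offers.
- The arm moves only by the shell command python3 -m crank 'ROWS' [FORCE]. ROWS is JSON, a list that holds one entry, the list of rows, each a list of 7 numbers: the opening, from 0 (shut) to 1 (fully open), then the shift along the tool's x, y, z in mm, then the turn, a rotation vector about the tool's x, y, z in rad. A call has 1 to 8 rows; each row is the pose to reach, as a shift and turn from the pose commanded when the call began, along the tool's axes at that moment; what a row does not reach only later rows make up. A row lasts 1/10 s, in which the tool goes at most 50 mm and 8.59 degrees, less where a joint would pass 70% of its speed; a pose out of reach is approached as far as the arm can. A call with a gripper value outside its range is refused whole. The fingers move at their own pace and stop on an object; FORCE is the grip in N (left out, the last holds). Time passes only in rows, so rows that repeat a pose let the fingers close. It gives the time, the measured TCP pose, the force, the opening and the grip force at its end, in the units of the state.
- status.read_state(): the state, without advancing time (a new reading comes with each control period).
- read_camera(name): name is "side" or "top" or "wrist"; returns a dict with "image" (400x640x3 uint8, red, green, blue), "camera_matrix" (3x3 intrinsics, pixels), "k1" (the pictures are not rectified: a ray, as slopes to the right and down, at radius r is drawn at 1 + k1 r^2 times it, then the intrinsics apply), "xyz" and "orientation" of the camera in the world; the wrist camera has in their place "hand_eye" (4x4, takes a point from camera to tool coordinates, whose origin is the TCP and whose axes are the flange's). Camera axes: x right, y down, z forward; pixel columns grow to the right and rows downward; lengths in m; the calibration is good to about 2 mm. A picture is of the moment at which its call begins: read the wrist's pose just before it. There is no depth.
- r.job_done(): hands the job in; it is judged then, once.
The state is a dict: "clock": time; "joints": joint angles; "joint_velocities": joint speeds; "joint_efforts": joint torques, N m; "ee_pos": TCP position; "tool_rot": TCP orientation; "force": force on the tool from outside, world axes, zero at the start; "wrist_torque": the same for the moment, N m; "width": finger opening in m; "grasp_force": force on a finger pad.
Only numpy, scipy, OpenCV 4.12 (cv2) and the standard library are available. Lean on these libraries where they do the work, as an engineer would, in place of code of your own. Each camera call takes 0.05 s, during which the arm holds its last target. There are 200 camera calls.

### The job

Get the open ring binder ready at its next section: with the fingertips, push the board eraser that was left on the left-hand page off the binder onto the bare desk beside it, then slip a fingertip under the tab of the top divider on the right and turn it over the rings so that it lies flat on the left-hand page. Only push with light touches: do not pinch, lift or carry anything, do not flick the divider over, leave the binder where it lies, and do not disturb the other things on the desk.

Things in the scene. Friction and masses are not known exactly. Their poses are not given: they have to be found in the camera images.
- binder: A5 two-ring binder lying open on the desk, loose, about 1.3 kg: its weight holds it against light pushes. Origin: underside, middle of the spine; x along the spine, away from the robot, y towards the left-hand page, z up. Black covers 235 mm along x, 3 mm thick, reaching 195 mm to either side of the spine line.
- page_left (a point): middle of the left-hand page, on top of its paper stack, 30.5 mm above the desk. Stack: 210 mm along the spine, from 12 to 156 mm left of the spine line; the right-hand stack under the divider mirrors it. From the left stack's edge another divider's fixed tab shows (50 mm long, at binder x = +65 mm, out to 174 mm from the spine line, 12 mm above the desk).
- spine (a point): the divider's turning axis, the ring centre line, runs along the binder's x axis 32 mm above the desk; this point is its middle (x = 0). Two steel rings of 24 mm radius stand around it at x = -40 and +40 mm, their tops 58 mm above the desk.
- divider (a joint): angle of the top divider about the ring centre line, rad: 0 = flat on the right-hand stack (start), 1.57 = upright, 3.14 = flat on the left-hand stack. About 85 g. The rings rub on it (0.045 N m) and its fall is damped: near upright it stays where it is left; at 60 degrees past upright or less it begins to sink to flat, slowly, by itself.
- divider_tab (a point): middle of the tab's outer edge. The divider is a stiff grey sheet 2.5 mm thick, mid-plane through the turning axis, 214 mm along the spine, 13 to 165 mm from the axis; at binder x = 0 its tab, 50 mm long, reaches out to 183 mm. It overhangs the paper: 27 mm free under the tab down to the cover (a lower fixed tab, out to 174 mm, is at x = -65 mm, 12 mm above the desk).
- eraser: felt board eraser with a wooden back, a block 120 x 46 x 40 mm (x, y, z), about 90 g, lying roughly along the spine on the left-hand page; origin: centre of its underside; its own y axis points away from the spine
- pencil_holder: square black holder full of pencils, 75 x 75 mm, 180 mm tall with pencils, beyond the left-hand page's outer corner; leave alone; origin at its underside
- chalk_carton: open carton of chalk 70 x 85 mm, 105 mm tall with its flap, right of the binder at its far end; leave alone; origin at its underside
- tube_rack: white rack of red-capped sample tubes 85 x 150 x 88 mm, beyond the right-hand page; leave alone; origin at its underside
- textbook: textbook 262 x 187 x 13 mm lying on the desk far to the left, with at least 0.13 m of bare desk between it and the binder; leave alone; origin at its underside
- stapler: black desk stapler 150 x 36 x 63 mm, about 0.2 m right of the binder; leave alone; origin at its underside
- tape_roll: roll of clear tape lying flat, 84 mm across, 24 mm high, beyond the left-hand page, near the binder; leave alone; origin at its underside

How it is judged:
On the way, in this order (a step that is already met when the one before it is completed fails the run):
1. the eraser lies on the desk, off the binder, while the divider still lies on the right (contact force between eraser and binder below 0.05 N and (height (world z) of eraser below 0.028 m or (angle between eraser's own z axis and vertical above 2.8 rad and height (world z) of eraser below 0.045 m)) and height (world z) of eraser above -0.005 m and value of joint divider below 0.3 rad), for 0.2 s.
2. the divider is turned over flat onto the left-hand page (value of joint divider above 3.08 rad), for 0.2 s.
At the end, for the whole second after the job is handed in: The divider lies flat on the left-hand stack (joint above 3.08 rad, within about 3.5 degrees), and the eraser lies at rest on the desk (felt down or on its side with its underside's centre lower than 28 mm, or wooden back down), not resting on or leaning against the binder (value of joint divider above 3.08 rad and contact force between eraser and binder below 0.05 N and (height (world z) of eraser below 0.028 m or (angle between eraser's own z axis and vertical above 2.8 rad and height (world z) of eraser below 0.045 m)) and height (world z) of eraser above -0.005 m and linear speed of eraser below 0.02 m/s); the robot touches nothing.
It fails at once if the eraser is lifted more than 20 mm above the page (z of eraser in the frame of binder above 0.0505 m).
It fails at once if the eraser, the binder or its divider is pinched or pressed with more than 35 N (contact force between the fingers and eraser above 35 N or contact force between the fingers and binder above 35 N).
It fails at once if the divider is flicked or slapped over (faster than 6 rad/s) (velocity of joint divider above 6 rad/s).
It fails at once if the binder is shifted by more than 30 mm, tipped or lifted (distance of binder from where it was at the start of the episode above 0.03 m or angle between binder's own z axis and vertical above 0.08 rad).
It fails at once if another thing on the desk is moved by more than 20 mm or tipped (distance of any of pencil_holder, chalk_carton, tube_rack, stapler, tape_roll, textbook from where it was at the start of the episode above 0.02 m or angle between any of pencil_holder, chalk_carton, tube_rack, stapler, tape_roll, textbook's own z axis and vertical above 0.2 rad).
It also fails if it takes over 58 s, if anything falls off the work surface, if the arm or the gripper's body presses on something with over 40 N, if the wrist force passes 120 N, or if a joint passes its speed limit or range.

## Working session

There is one attempt and no reset: what is moved stays moved. The work goes in short steps, Python scripts to look and compute and a shell command to move; the robot and the scene stay as the last step left them, time stands still between calls to the robot, and variables do not carry over. Pictures are saved under pics/ and viewed, at most 10 in all, crops included, and the job is handed in when it is done.

```bash
mkdir -p pics; cat > h.py <<'E'
import numpy as np, cv2
from scipy.spatial.transform import Rotation as R
from cell import status, read_camera, r
def rays(c,uv):
    K=np.array(c["camera_matrix"]);uv=np.atleast_2d(uv).astype(float)
    p=cv2.undistortPoints(uv.reshape(-1,1,2),K,np.array([c["k1"],0,0,0,0.])).reshape(-1,2)
    d=np.c_[p,np.ones(len(p))]
    if "hand_eye" in c: M=c["T"]; 
    else:
        M=np.eye(4);M[:3,:3]=R.from_quat(c["orientation"]).as_matrix();M[:3,3]=c["xyz"]
    return M[:3,3],d@M[:3,:3].T
def onz(c,uv,z):
    o,d=rays(c,uv); return o+d*((z-o[2])/d[:,2:3])
def cam(n):
    s=status.read_state();c=read_camera(n)
    if "hand_eye" in c:
        T=np.eye(4);T[:3,:3]=R.from_quat(s["tool_rot"]).as_matrix();T[:3,3]=s["ee_pos"];c["T"]=T@np.array(c["hand_eye"])
    return c
def save(c,f): cv2.imwrite("pics/"+f,cv2.cvtColor(c["image"],cv2.COLOR_RGB2BGR))
E
python3 - <<'E'
from h import *
import pickle
np.set_printoptions(precision=3,suppress=True)
for n in("top","side"):
    c=cam(n);save(c,n+".png");pickle.dump(c,open(n+".pkl","wb"));print(n,c["xyz"],R.from_quat(c["orientation"]).as_matrix())
s=status.read_state();print(s["ee_pos"],R.from_quat(s["tool_rot"]).as_matrix(),s["width"],s["clock"],r.grasp_offset)
E
```

```text
top [0.419 0.033 1.37 ] [[ 0.021 -0.992  0.122]
 [-1.    -0.02   0.011]
 [-0.008 -0.123 -0.992]]
side [0.106 1.243 1.284] [[-0.932 -0.243  0.267]
 [-0.361  0.647 -0.671]
 [-0.009 -0.722 -0.691]]
[0.218 0.585 0.231] [[-0.937  0.349 -0.   ]
 [ 0.349  0.937 -0.002]
 [-0.    -0.002 -1.   ]] 0.08551561068296892 0.1 0.0187
```

View pics/top.png

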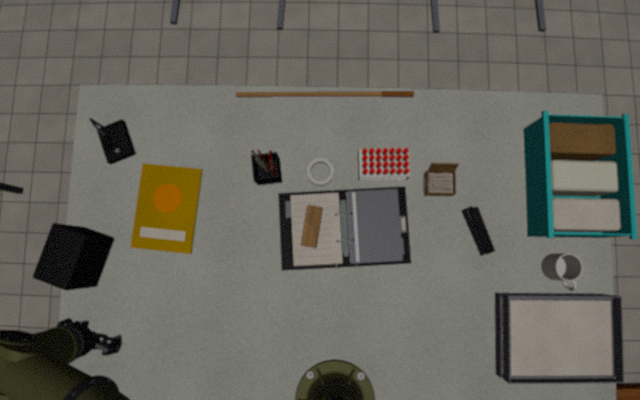

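View pics/side.png

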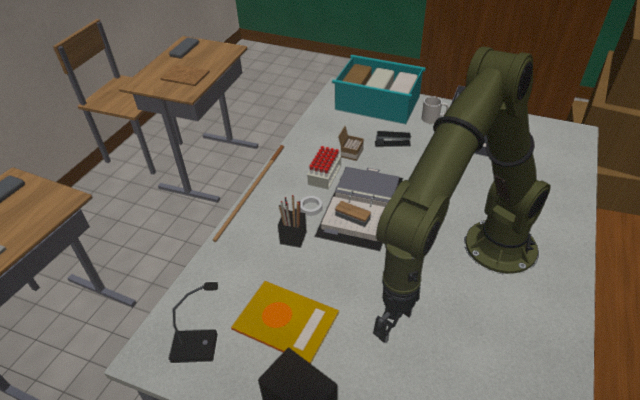

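```bash
python3 - <<'E'
from h import *
import pickle
np.set_printoptions(precision=3,suppress=True)
c=pickle.load(open("top.pkl","rb"));im=c["image"]
b=im[145:285,240:440]
cv2.imwrite("pics/crop.png",cv2.resize(cv2.cvtColor(b,cv2.COLOR_RGB2BGR),None,fx=4,fy=4,interpolation=cv2.INTER_CUBIC))
hsv=cv2.cvtColor(im,cv2.COLOR_RGB2HSV)
roi=np.zeros(im.shape[:2],np.uint8);roi[187:275,272:418]=255
def rect(m,z,name,k=True):
    m=m.astype(np.uint8)*255&roi
    cs,_=cv2.findContours(m,cv2.RETR_EXTERNAL,cv2.CHAIN_APPROX_NONE)
    a=max(cs,key=cv2.contourArea);P=onz(c,a.reshape(-1,2)+0.0,z)[:,:2]
    q=cv2.minAreaRect((P*1000).astype(np.float32));print(name,q,cv2.boxPoints(q).round())
v=hsv[...,2]
dark=cv2.morphologyEx((v<130).astype(np.uint8),cv2.MORPH_CLOSE,np.ones((9,9)))
rect((hsv[...,0]<22)&(hsv[...,1]>90)&(v>60),0.0705,"eraser top")
cols=im[225,270:420];print(cols[::3].tolist())
np.save("v.npy",v)
for thr in(50,80):
    m=v<thr; m=m.astype(np.uint8)*255&roi
    pts=np.argwhere(m)[:,::-1]
    P=onz(c,pts,0.003)[:,:2]*1000
    q=cv2.minAreaRect(P.astype(np.float32));print(thr,q,cv2.boxPoints(q).round())
E
```

```text
eraser top ((503.45697021484375, 77.95024108886719), (43.40753173828125, 115.72339630126953), 82.11898040771484) [[443.  64.]
 [558.  49.]
 [564.  92.]
 [449. 107.]]
[[121, 121, 114], [119, 125, 116], [118, 119, 110], [93, 93, 89], [27, 25, 25], [26, 21, 25], [29, 25, 34], [85, 77, 74], [145, 133, 127], [137, 132, 122], [142, 134, 125], [121, 117, 100], [118, 88, 60], [101, 75, 49], [100, 76, 48], [103, 78, 52], [94, 70, 44], [138, 130, 121], [144, 135, 129], [142, 135, 125], [141, 133, 125], [144, 137, 128], [144, 137, 126], [137, 128, 120], [92, 98, 96], [93, 99, 98], [84, 85, 82], [90, 92, 93], [136, 135, 131], [116, 111, 115], [90, 88, 88], [89, 89, 90], [87, 84, 90], [86, 85, 88], [86, 85, 88], [86, 84, 91], [88, 83, 89], [86, 85, 87], [85, 90, 90], [88, 85, 89], [88, 83, 87], [78, 77, 80], [86, 80, 88], [85, 86, 88], [128, 122, 113], [105, 98, 96], [87, 88, 85], [117, 116, 112], [122, 122, 116], [119, 120, 116]]
50 ((504.3930358886719, -18.470245361328125), (229.16751098632812, 384.96343994140625), 4.280688762664795) [[ 376.  165.]
 [ 404. -219.]
 [ 633. -202.]
 [ 604.  182.]]
80 ((504.5269775390625, -18.663894653320312), (234.7139129638672, 389.2641906738281), 4.361650466918945) [[ 373.  166.]
 [ 402. -222.]
 [ 636. -204.]
 [ 607.  184.]]
```

View pics/crop.png

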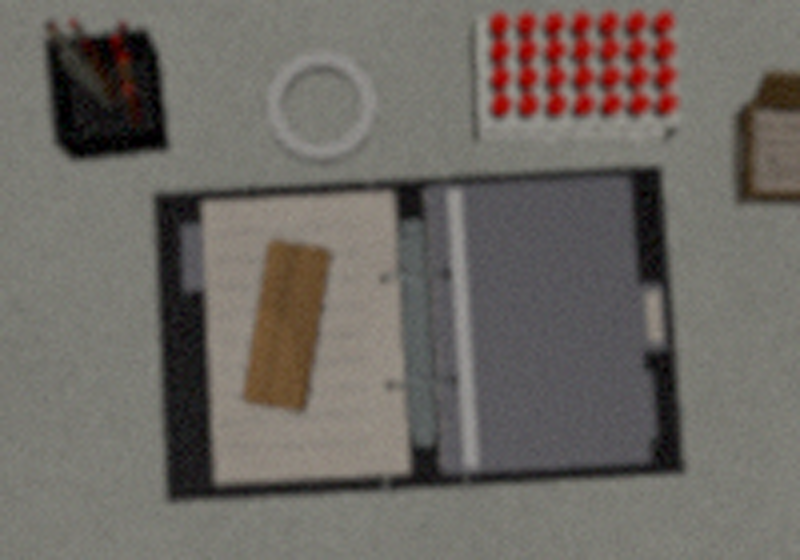

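The top view shows the binder at pixels (279..411, 187..270), the eraser at (311,226) and the tab at (404,225). The binder comes out at (0.5045, -0.0187) with a yaw of 4.4°, and its 235x389 mm size matches the given one. The eraser is about (6, 96) mm in the binder frame. I'll approach between the rings and the eraser, with the fingers open along the spine.

```bash
python3 -m crank '[[[1,-33,-30,0,0,0,0.142],[1,-66,-60,0,0,0,0.285],[1,-100,-90,0,0,0,0.427],[1,-133,-120,0,0,0,0.569],[1,-166,-151,0,0,0,0.711],[1,-200,-181,0,0,0,0.854],[1,-233,-211,0,0,0,0.996],[1,-266,-242,0,0,0,1.138]]]'; python3 - <<'E'
from h import *
s=status.read_state();print(R.from_quat(s["tool_rot"]).as_matrix().round(3))
Rm=R.from_quat(s["tool_rot"]).as_matrix();print(Rm.T@(np.array([.507,.027,.12])-s["ee_pos"])*1000)
E
```

```text
clock: 0.9
ee_pos: [0.3834, 0.2642, 0.2312]
tool_rot: [0.682, 0.732, -0.0, -0.0]
force: [1.2, 0.1, -0.4]
width: 0.085
grasp_force: 0.0
[[-0.07   0.998 -0.   ]
 [ 0.998  0.07   0.   ]
 [ 0.    -0.    -1.   ]]
[-245.32949984  106.602755    111.19076773]
```

```bash
python3 -m crank '[[[1,-41,18,5,0,0,0],[1,-82,36,15,0,0,0],[1,-123,54,30,0,0,0],[1,-164,72,50,0,0,0],[1,-205,89,70,0,0,0],[1,-245,107,90,0,0,0],[1,-245,107,90,0,0,0],[1,-245,107,90,0,0,0]]]'; python3 - <<'E'
from h import *
c=cam("wrist");save(c,"w1.png")
s=status.read_state();print(s["ee_pos"],s["force"]);Rm=R.from_quat(s["tool_rot"]).as_matrix();print(Rm.T@(np.array([.507,.027,.027])-s["ee_pos"])*1000)
im=c["image"];hsv=cv2.cvtColor(im,cv2.COLOR_RGB2HSV)
m=((hsv[...,0]<22)&(hsv[...,1]>80)&(hsv[...,2]>50)).astype(np.uint8)
cs,_=cv2.findContours(m,0,1);a=max(cs,key=cv2.contourArea).reshape(-1,2)
P=onz(c,a,.0705)[:,:2]
q=cv2.boxPoints(cv2.minAreaRect((P*1000).astype(np.float32)));print(q.round(),cv2.contourArea(a))
t=np.radians(4.36);B=np.array([[np.cos(t),-np.sin(t)],[np.sin(t),np.cos(t)]]);print(((q-[504.5,-18.7])@B).round(),"binder frame")
E
```

```text
clock: 1.7
ee_pos: [0.5079, 0.0286, 0.1404]
tool_rot: [0.681, 0.732, -0.001, -0.001]
force: [0.4, 0.7, 0.9]
width: 0.0856
grasp_force: 0.0
[0.50791391 0.03004768 0.14092315] [-0.22737187 -0.32605525 -0.79779547]
[ -3.01561439  -0.99668188 113.92330821]
[[443.  64.]
 [560.  48.]
 [566.  92.]
 [449. 108.]] 14580.5
[[-55.  87.]
 [ 60.  62.]
 [ 70. 106.]
 [-45. 131.]] binder frame
```

View pics/w1.png

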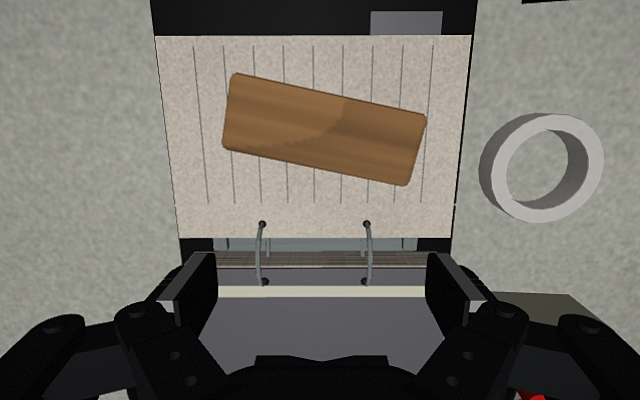

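The wrist view shows the eraser at (325,130), the rings at (262,250) and (367,250), and the tape roll at (545,165). The measurements agree, so I'm descending behind the eraser.

```bash
python3 -m crank '[[[1,-3,-1,30,0,0,0],[1,-3,-1,60,0,0,0],[1,-3,-1,90,0,0,0],[1,-3,-1,108,0,0,0],[1,-3,-1,110,0,0,0],[1,-3,-1,110,0,0,0]]]' && python3 -m crank '[[[1,8,0,0,0,0,0],[1,16,0,0,0,0,0],[1,24,0,0,0,0,0],[1,32,0,0,0,0,0],[1,40,0,0,0,0,0],[1,48,0,0,0,0,0],[1,56,0,0,0,0,0],[1,56,0,0,0,0,0]]]'
```

```text
clock: 2.35
ee_pos: [0.5074, 0.028, 0.0317]
tool_rot: [0.679, 0.734, 0.0, -0.0]
force: [-0.4, -0.4, -0.3]
width: 0.0855
grasp_force: 0.0
clock: 3.15
ee_pos: [0.5031, 0.0842, 0.0312]
tool_rot: [0.679, 0.734, 0.0, -0.0]
force: [-0.6, 0.0, 0.7]
width: 0.0854
grasp_force: 0.0
```

```bash
python3 -m crank '[[[1,6,0,0,0,0,0],[1,12,0,0,0,0,0],[1,18,0,0,0,0,0],[1,24,0,0,0,0,0],[1,29,0,0,0,0,0],[1,34,0,0,0,0,0],[1,36,0,0,0,0,0],[1,36,0,0,0,0,0]]]'; python3 - <<'E'
from h import *
c=cam("wrist");save(c,"w2.png")
E
```

```text
clock: 3.95
ee_pos: [0.5005, 0.1189, 0.0313]
tool_rot: [0.68, 0.734, -0.0, -0.0]
force: [-0.2, -0.3, -0.4]
width: 0.0855
grasp_force: 0.0
```

View pics/w2.png

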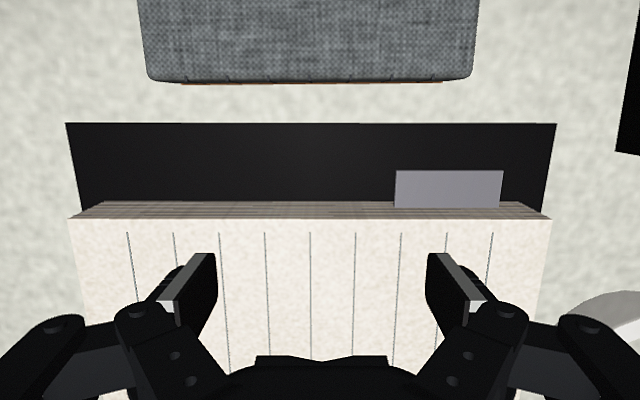

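The eraser tipped off and lies felt-up on the desk, its lower edge at row 80 and the cover edge at row 123, so it looks clear of the binder. Next I'll retreat upward, shut the fingers and tilt 45° on the way to the right side. I'll check the eraser gap with a measurement.

```bash
python3 - <<'E'
from h import *
c=cam("wrist")
t=np.radians(4.36);B=np.array([[np.cos(t),-np.sin(t)],[np.sin(t),np.cos(t)]])
f=lambda uv,z:((onz(c,uv,z)[:,:2]*1000-[504.5,-18.7])@B).round(1).tolist()
print("cover edge",f([[66,123],[556,123]],.003),"eraser top lower edge",f([[150,79],[472,76]],.04),"desk edge",f([[182,83],[442,82]],.0))
E
python3 -m crank '[[[1,0,0,-50,0,0,0],[0,-10,0,-100,0,0,0],[0,-40,-3,-140,0,0,0],[0,-85,-6,-150,0,0,0],[0,-130,-6,-150,0,0.1,0],[0,-175,-6,-150,0,0.2,0],[0,-220,-6,-150,0,0.3,0],[0,-265,-6,-150,0,0.4,0]]]'
```

```text
cover edge [[-116.3, 194.3], [118.3, 194.6]] eraser top lower edge [[-56.5, 212.6], [60.6, 213.7]] desk edge [[-60.1, 212.8], [63.1, 213.4]]
clock: 4.85
ee_pos: [0.515, -0.1454, 0.1825]
tool_rot: [0.665, 0.719, 0.138, -0.146]
force: [2.2, 0.6, -0.6]
width: 0.0
grasp_force: 0.0
```

The cover edge measures ±117 mm at y = 194, as expected. The eraser starts at y = 213, so the gap is about 18 mm. On to the tab.

```bash
cat > g.py <<'E'
from h import *
import sys
# tool-frame shift (mm) from present pose to binder (x,y,z) targets
s=status.read_state();Rm=R.from_quat(s["tool_rot"]).as_matrix();p=np.array(s["ee_pos"])*1000
t=np.radians(4.36);B=np.array([[np.cos(t),-np.sin(t),0],[np.sin(t),np.cos(t),0],[0,0,1]]);o=np.array([504.5,-18.7,0])
print("now binder",((p-o)@B).round(1),"tool z in binder",(B.T@Rm[:,2]).round(3),"tool y",(B.T@Rm[:,1]).round(3),"F",np.round(s["force"],1),"t",s["clock"])
for a in sys.argv[1:]:
    q=B@np.array(eval(a))+o; print(a,(Rm.T@(q-p)).round(1))
E
python3 g.py 0,-225,150; python3 - <<'E'
from h import *
s=status.read_state();print(np.round(s["joints"],2))
E
```

```text
now binder [   0.9 -127.1  182.5] tool z in binder [ 0.004  0.394 -0.919] tool y [1.    0.001 0.005] F [ 2.2  0.6 -0.6] t 4.85
0,-225,150 [-102.8   -1.2   -8.6]
[ 0.38  0.53  0.13  1.69 -0.44  1.19  0.79]
```

```bash
python3 -m crank '[[[0,-35,-1,-3,0,0.1,0],[0,-70,-1,-6,0,0.2,0],[0,-103,-1,-9,0,0.3,0],[0,-103,-1,-9,0,0.38,0],[0,-103,-1,-9,0,0.38,0],[0,-103,-1,-9,0,0.38,0]]]'; python3 g.py 0,-222,60 0,-222,14 0,-184,14; python3 - <<'E'
from h import *
c=cam("wrist");save(c,"w3.png");print(np.round(status.read_state()["joints"],2))
E
```

```text
clock: 5.45
ee_pos: [0.521, -0.2422, 0.1491]
tool_rot: [0.629, 0.678, 0.258, -0.279]
force: [0.4, 0.2, 0.8]
width: 0.0
grasp_force: 0.0
now binder [  -0.5 -224.1  149.1] tool z in binder [ 0.     0.703 -0.711] tool y [ 1. -0. -0.] F [0.4 0.2 0.8] t 5.45
0,-222,60 [-61.1   0.6  64.8]
0,-222,14 [-93.5   0.6  97.5]
0,-184,14 [-66.4   0.6 124.3]
[ 0.68  0.83  0.05  1.39 -0.55  1.56  1.  ]
```

View pics/w3.png

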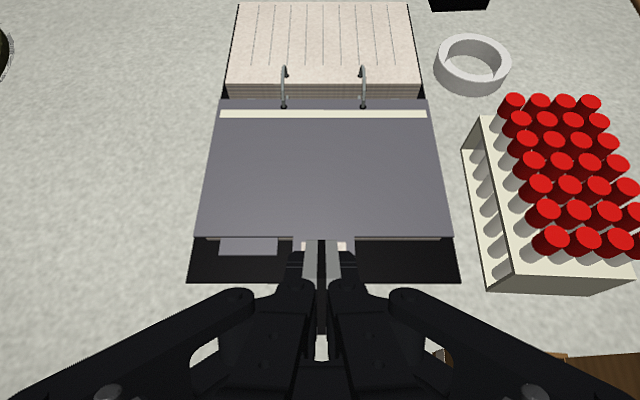

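The tilted wrist view shows the fingers at (322,270) centred on the tab at (322,245), and the rack at (490,285) clear. I'm descending outside the cover, then sliding under the tab.

```bash
python3 -m crank '[[[0,-30,0.5,32,0,0,0],[0,-60,0.5,64,0,0,0],[0,-80,0.5,84,0,0,0],[0,-90,0.5,94,0,0,0],[0,-93.5,0.5,97.5,0,0,0],[0,-93.5,0.5,97.5,0,0,0]]]'; python3 g.py 0,-184,14
python3 - <<'E'
from h import *
c=cam("wrist");save(c,"w4.png")
E
```

```text
clock: 6.1
ee_pos: [0.5221, -0.2399, 0.0156]
tool_rot: [0.628, 0.679, 0.258, -0.278]
force: [-0.1, -0.1, 1.2]
width: -0.0001
grasp_force: 0.0
now binder [   0.7 -221.9   15.6] tool z in binder [ 0.     0.702 -0.712] tool y [1.    0.001 0.001] F [-0.1 -0.1  1.2] t 6.1
0,-184,14 [25.8 -0.7 27.7]
```

View pics/w4.png

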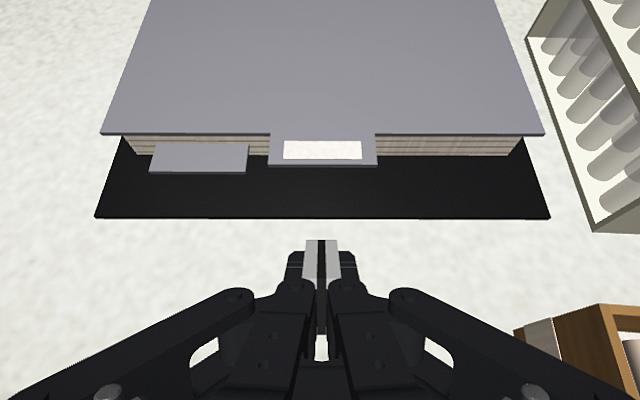

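The fingertips at (320,245) sit in front of the tab at (322,150) and line up with it. The rack and carton are to the right, clear. Sliding in.

```bash
python3 -m crank '[[[0,7,0,7,0,0,0],[0,13,-0.5,14,0,0,0],[0,19,-0.5,20,0,0,0],[0,24,-0.5,25.5,0,0,0],[0,25.5,-0.5,27.5,0,0,0],[0,25.5,-0.5,27.5,0,0,0]]]'; python3 - <<'E'
import subprocess
from math import *
L=[]
for f in (10,20,30,40): L.append((0,-183*cos(radians(f))+.7,32+183*sin(radians(f))-17))
for f in (50,60,70,80,90,100,110): L.append((0,-171*cos(radians(f))-7.8,32+171*sin(radians(f))-7.8))
for f,rr in ((120,165),(130,155),(140,145),(150,135),(158,130)):
    d=(7.8,-7.8) if f<=135 else (-7.8,-7.8)
    y=-rr*cos(radians(f));z=32+rr*sin(radians(f))
    L.append((0,y-7.8,z-7.8) if f<=135 else (0,y+7.8,z+7.8))
print(subprocess.run(["python3","g.py"]+[str(tuple(round(v) for v in l)) for l in L],capture_output=True,text=True).stdout)
E
```

```text
clock: 6.75
ee_pos: [0.518, -0.2024, 0.0129]
tool_rot: [0.628, 0.679, 0.258, -0.279]
force: [-0.6, 0.2, 0.1]
width: 0.0001
grasp_force: 0.0
now binder [  -0.5 -184.2   12.9] tool z in binder [-0.     0.703 -0.711] tool y [ 1.  0. -0.] F [-0.6  0.2  0.1] t 6.75
(0, -180, 47) [ 27.    0.5 -21.3]
(0, -171, 78) [ 55.2   0.5 -37. ]
(0, -158, 106) [ 84.1   0.5 -47.7]
(0, -139, 133) [116.6   0.5 -53.6]
(0, -118, 155) [147.    0.5 -54.4]
(0, -93, 172) [176.8   0.5 -48.9]
(0, -66, 185) [205.1   0.5 -39.2]
(0, -37, 193) [231.3   0.5 -24.5]
(0, -8, 195) [253.3   0.6  -5.5]
(0, 22, 193) [273.3   0.6  17.1]
(0, 51, 185) [288.2   0.6  43.1]
(0, 75, 167) [292.6   0.6  72.8]
(0, 92, 143) [287.8   0.6 101.8]
(0, 119, 133) [300.    0.6 127.9]
(0, 125, 107) [286.    0.6 150.6]
(0, 128, 88) [274.7   0.6 166.2]
```

```bash
python3 -m crank '[[[0,13,0.5,-10,0,0,0],[0,27,0.5,-21,0,0,0],[0,41,0.5,-29.5,0,0,0],[0,55,0.5,-37,0,0,0],[0,69.5,0.5,-43,0,0,0],[0,84,0.5,-47.5,0,0,0],[0,100,0.5,-51,0,0,0],[0,116.5,0.5,-53.5,0,0,0]]]'; python3 g.py 0,-118,155 0,-93,172 0,-66,185 0,-37,193;  python3 - <<'E'
from h import *
c=cam("wrist");save(c,"w5.png")
E
```

```text
clock: 7.55
ee_pos: [0.515, -0.1569, 0.1339]
tool_rot: [0.629, 0.678, 0.258, -0.279]
force: [-0.2, 0.1, -1.2]
width: -0.0
grasp_force: 0.3
now binder [  -0.  -138.6  133.9] tool z in binder [-0.     0.703 -0.711] tool y [1. 0. 0.] F [-0.2  0.1 -1.2] t 7.55
0,-118,155 [29.5  0.  -0.5]
0,-93,172 [59.2  0.   5. ]
0,-66,185 [87.5  0.  14.8]
0,-37,193 [113.8   0.   29.5]
```

View pics/w5.png

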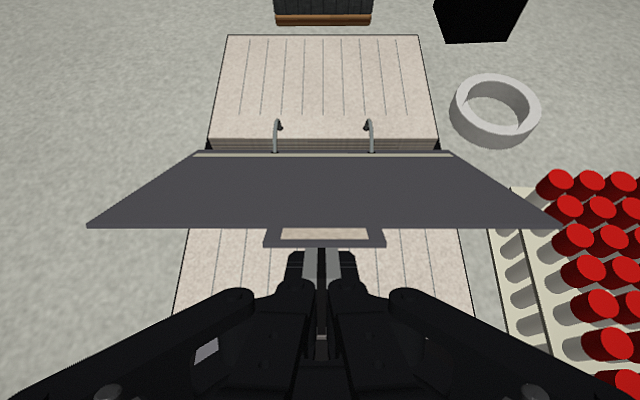

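The divider is lifted about 40°, with the tab edge at (325,243) resting on the fingers. The eraser is at the top (323,12), undisturbed. Continuing along the arc.

```bash
python3 -m crank '[[[0,15,0,-0.5,0,0,0],[0,29.5,0,-0.5,0,0,0],[0,44.5,0,2,0,0,0],[0,59,0,5,0,0,0],[0,73.5,0,9.5,0,0,0],[0,87.5,0,15,0,0,0],[0,101,0,22,0,0,0],[0,114,0,29.5,0,0,0]]]'; python3 g.py 0,-8,195 0,22,193 0,51,185 0,75,167;  python3 - <<'E'
from h import *
c=cam("wrist");save(c,"w6.png")
E
```

```text
clock: 8.4
ee_pos: [0.5072, -0.055, 0.1923]
tool_rot: [0.629, 0.678, 0.258, -0.279]
force: [-0.0, -0.7, -0.1]
width: 0.0001
grasp_force: 0.2
now binder [-1.000e-01 -3.640e+01  1.923e+02] tool z in binder [-0.     0.703 -0.711] tool y [ 1.  0. -0.] F [-0.  -0.7 -0.1] t 8.4
0,-8,195 [22.1  0.1 18.1]
0,22,193 [42.   0.1 40.6]
0,51,185 [57.   0.1 66.7]
0,75,167 [61.4  0.1 96.3]
```

View pics/w6.png

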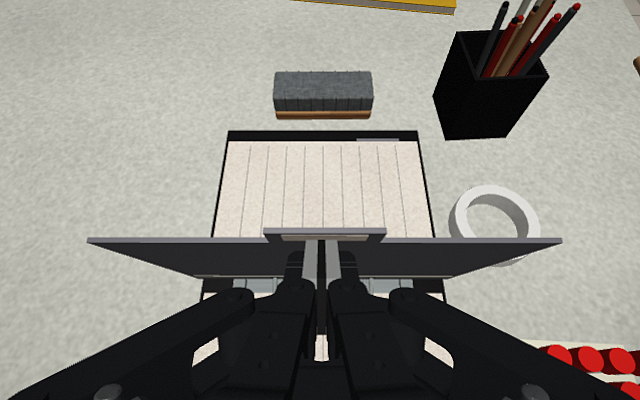

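The divider stands near 80°, with the tab at (325,235) just ahead of the fingertips. The eraser at (323,95) is flat and clear. Pushing past upright.

```bash
python3 -m crank '[[[0,11,0,9,0,0,0],[0,22,0,18,0,0,0],[0,32,0,29,0,0,0],[0,42,0,40.5,0,0,0],[0,50,0,53.5,0,0,0],[0,57,0,66.5,0,0,0],[0,60,0,81,0,0,0],[0,61.5,0,96,0,0,0]]]'; python3 g.py 0,92,143 0,113,127 0,125,107 0,128,88 0,130,72
```

```text
clock: 9.25
ee_pos: [0.4987, 0.0559, 0.1665]
tool_rot: [0.629, 0.679, 0.258, -0.279]
force: [-0.3, 0.3, 0.6]
width: -0.0002
grasp_force: 0.1
now binder [-1.000e-01  7.480e+01  1.665e+02] tool z in binder [-0.     0.703 -0.711] tool y [1. 0. 0.] F [-0.3  0.3  0.6] t 9.25
0,92,143 [-4.3  0.1 28.8]
0,113,127 [-0.6  0.1 55. ]
0,125,107 [-6.2  0.1 77.6]
0,128,88 [-17.4   0.1  93.3]
0,130,72 [-2.72e+01  1.00e-01  1.06e+02]
```

```bash
python3 -m crank '[[[0,-2,0,14,0,0,0],[0,-4,0,29,0,0,0],[0,-2,0,42,0,0,0],[0,-1,0,55,0,0,0],[0,-3.5,0,66,0,0,0],[0,-6,0,77.5,0,0,0],[0,-17,0,93,0,0,0],[0,-27,0,106,0,0,0]]]';python3 -m crank '[[[0,-27,0,-50,0,0,0],[0,-60,0,-75,0,0,0],[0,-60,0,-75,0,0,0],[0,-60,0,-75,0,0,0],[0,-60,0,-75,0,0,0],[0,-60,0,-75,0,0,0],[0,-60,0,-75,0,0,0],[0,-60,0,-75,0,0,0]]]';  python3 - <<'E'
from h import *
c=cam("wrist");save(c,"w7.png")
E
python3 g.py 0,130,60
```

```text
clock: 10.05
ee_pos: [0.4947, 0.11, 0.0715]
tool_rot: [0.629, 0.678, 0.258, -0.279]
force: [0.8, 0.2, 0.2]
width: -0.0001
grasp_force: 0.0
clock: 10.85
ee_pos: [0.5018, 0.0153, 0.0838]
tool_rot: [0.628, 0.679, 0.258, -0.279]
force: [0.2, 0.8, 0.5]
width: -0.0
grasp_force: 0.0
now binder [-0.1 33.9 83.8] tool z in binder [-0.     0.703 -0.711] tool y [1.    0.001 0.   ] F [-0.  -0.1  0.1] t 10.9
0,130,60 [51.5  0.1 84.5]
```

View pics/w7.png

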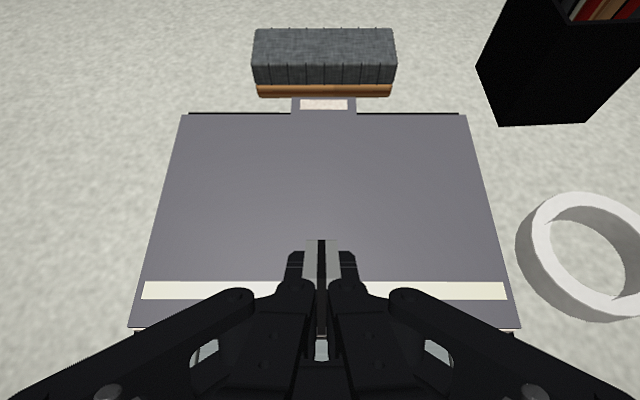

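The divider appears down on the left: outer corners at (181,115) and (467,115), tab at (323,103), with the eraser beyond it. I'm retreating, letting it settle, and measuring its height numerically.

```bash
python3 -m crank '[[[0,-20,0,-40,0,0,0],[0,-40,0,-80,0,0,0],[0,-60,0,-110,0,0,0],[0,-60,0,-110,0,0,0],[0,-60,0,-110,0,0,0],[0,-60,0,-110,0,0,0],[0,-60,0,-110,0,0,0],[0,-60,0,-110,0,0,0]]]';python3 -m crank '[[[0,0,0,0,0,0,0],[0,0,0,0,0,0,0],[0,0,0,0,0,0,0],[0,0,0,0,0,0,0],[0,0,0,0,0,0,0],[0,0,0,0,0,0,0],[0,0,0,0,0,0,0],[0,0,0,0,0,0,0]]]'; python3 - <<'E'
from h import *
c=cam("wrist");im=c["image"];save(c,"w8.png")
t=np.radians(4.36);B=np.array([[np.cos(t),-np.sin(t)],[np.sin(t),np.cos(t)]])
hsv=cv2.cvtColor(im,cv2.COLOR_RGB2HSV).astype(int);b=im.astype(int)
m=((hsv[...,2]>60)&(hsv[...,2]<150)&(b[...,2]>b[...,1]+3)&(b[...,2]>b[...,0])).astype(np.uint8)
m=cv2.morphologyEx(m,cv2.MORPH_OPEN,np.ones((5,5)))
cs,_=cv2.findContours(m,0,1);a=max(cs,key=cv2.contourArea)
P=cv2.approxPolyDP(a,4,True).reshape(-1,2);print(cv2.contourArea(a))
for z in(.033,.045):
    q=(onz(c,P,z)[:,:2]*1000-[504.5,-18.7])@B
    print(z,np.c_[P,q].round(0).tolist())
tp=cam("top")
g=cv2.cvtColor(tp["image"],cv2.COLOR_RGB2HSV)[...,2].astype(int)
roi=np.zeros(g.shape,bool);roi[180:275,272:418]=1
pts=np.argwhere((g<50)&roi)[:,::-1];q=cv2.minAreaRect((onz(tp,pts,.003)[:,:2]*1000).astype(np.float32));print("binder now",q)
E
python3 g.py
```

```text
clock: 11.7
ee_pos: [0.5109, -0.1038, 0.1198]
tool_rot: [0.628, 0.679, 0.258, -0.279]
force: [0.5, 0.6, -0.1]
width: 0.0
grasp_force: 0.0
clock: 12.5
ee_pos: [0.5111, -0.1051, 0.1197]
tool_rot: [0.629, 0.678, 0.258, -0.279]
force: [0.1, 0.6, -0.7]
width: 0.0001
grasp_force: 0.0
21921.0
0.033 [[197.0, 143.0, -106.0, 46.0], [197.0, 148.0, -105.0, 40.0], [255.0, 148.0, -56.0, 40.0], [259.0, 143.0, -53.0, 46.0], [260.0, 148.0, -52.0, 40.0], [280.0, 148.0, -35.0, 40.0], [281.0, 143.0, -35.0, 46.0], [287.0, 148.0, -29.0, 40.0], [288.0, 141.0, -29.0, 48.0], [293.0, 148.0, -24.0, 40.0], [294.0, 140.0, -24.0, 49.0], [300.0, 148.0, -19.0, 40.0], [332.0, 148.0, 8.0, 40.0], [333.0, 143.0, 9.0, 46.0], [334.0, 148.0, 10.0, 40.0], [383.0, 148.0, 51.0, 40.0], [386.0, 141.0, 54.0, 48.0], [385.0, 148.0, 53.0, 40.0], [394.0, 148.0, 60.0, 40.0], [395.0, 143.0, 62.0, 46.0], [399.0, 148.0, 65.0, 40.0], [449.0, 148.0, 107.0, 40.0], [435.0, 127.0, 98.0, 63.0], [444.0, 125.0, 107.0, 65.0], [435.0, 120.0, 100.0, 71.0], [442.0, 118.0, 106.0, 73.0], [440.0, 105.0, 107.0, 89.0], [435.0, 104.0, 103.0, 90.0], [438
[... 3046 characters left out ...]
 [228.0, 49.0, -90.0, 149.0], [228.0, 56.0, -89.0, 139.0], [234.0, 54.0, -84.0, 142.0], [229.0, 65.0, -86.0, 127.0], [228.0, 58.0, -89.0, 136.0], [215.0, 58.0, -101.0, 136.0], [219.0, 67.0, -95.0, 124.0], [213.0, 68.0, -101.0, 123.0], [212.0, 77.0, -100.0, 111.0], [217.0, 80.0, -95.0, 107.0], [211.0, 83.0, -100.0, 103.0], [214.0, 89.0, -96.0, 96.0], [207.0, 101.0, -100.0, 82.0], [216.0, 102.0, -92.0, 81.0], [205.0, 104.0, -101.0, 78.0], [202.0, 142.0, -97.0, 37.0]]
binder now ((517.1895751953125, -20.586761474609375), (267.8934631347656, 443.4529113769531), 1.311380386352539)
now binder [ -0.  -86.6 119.7] tool z in binder [ 0.     0.703 -0.711] tool y [ 1. -0. -0.] F [ 0.4  0.9 -0.3] t 12.6
```

With the plane at z = 33 mm, the sheet's outer edge comes out at y = 164 and x = ±107, as it would lying flat. The binder hasn't moved, the eraser is clear and the robot is clear. Handing in.

```bash
python3 -c "
from h import *
print(r.job_done())"
```

```text
the job is handed in; nothing more can be done
None
```

I pushed the eraser off the binder onto the desk (it landed felt-up, about 18 mm clear), turned the divider over flat onto the left-hand page (edge measured at y = 164 mm against 165 expected), and handed the job in at about 12.6 s; no verdict was returned.

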